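Index the dial jig and lock it with the sprung plunger

TASK

Bring the ball bearing round to the red pointer of the dial jig and lock the dial there: pull the sprung wing knob up and turn it to park the index pin, swing the dial a third of a turn by its black handle, then turn the knob back and gently ease the dial on until the pin snaps fully home. Do not force the knob or drive the dial hard against the pin, keep all three parts in their nests, and leave the things lying round the jig alone.

Things in the scene. Friction and masses are not known exactly. Their poses are not given: they have to be found in the camera images.
- jig: Green base bolted to the worktop with a round dial on it; cannot move. Origin: centre of its underside. Angles from its +x, counter-clockwise from above: index plunger 240 deg, red pointer 120 deg. Three equal black nest rings (50 mm pockets, rims 6 mm high) have their centres 56 mm from the dial's centre; at the start they stand at 0, 120 and 240 deg and the swing handle at 60 deg.
- jig_center (a point): Centre of the aluminium dial (216 mm across) on its top face, 42 mm above the worktop. The dial turns either way without end about the vertical through it, with about 2 N of drag at the handle (4 N while the pin rides on it). Each nest has an index hole 98 mm from this centre, at the same angle as the nest.
- work_spot (a point): Fixed point at the red pointer, 56 mm from the dial's centre on its top face: where the bearing's nest must come. At the start the bearing is 120 deg away, in the nest at 0 or at 240 deg, so the short way is a third of a turn, counter-clockwise or clockwise.
- plunger: Index pin, 10 mm thick, flat-ended, sliding upright on a spring (6 N at home, 11 N raised 12 mm). Origin on its axis, level with the top of its bracket arm (62 mm over the worktop) at home; rises with it. Home, it is 8 mm deep in a dial hole, 0.8 mm play each way along the rim. Let down between holes it rides on the dial and drops in when a hole comes under it. Never load it by over 20 N.
- plunger_axis (a point): Fixed point on the pin's axis, on the dark steel bracket's arm: 62 mm above the worktop, 98 mm from the dial's centre. Arm and column lie 85 to 135 mm from the dial's centre, 36 mm wide. The collar on the arm is 34 mm across and 19 mm high (to 81 mm above the worktop).
- pin_lift (a joint): Height of pin and knob above home, m: 0 = home in a hole, dial locked; 0.008 = pin resting on the dial between holes; 0.0095 = parked in the rest notch, pin 1.5 mm clear of the dial; 0.015 = end stop.
- knob_turn (a joint): Turn of the knob, rad, counter-clockwise from above: 0 = locked (wing radial), 1.05 = rest notch; stops 0.05 beyond each. Its cross pin runs in a slotted collar: lift 0.0115 or more (0.013 is good) to leave the locked slot and turn; at 1.05 it drops 2 mm into the rest notch and stays there when let go. To come back: lift to 0.013, turn to 0, let it down.
- knob_grip (a point): Middle of the black wing knob on the plunger: an upright bar 44 mm long, 13 mm thick, 26 mm high. This point is on its axis, half-way up, 99 mm above the worktop when locked (underside 86 mm, nothing beside it above 81 mm). Its x axis lies along the bar: pinch it across the 13 mm from above. It turns and rises with the knob.
- handle_mid (a point): Middle of the dial's swing handle: an upright black sleeve 20 mm across and 46 mm high (50 to 96 mm above the worktop) on a pin 72 mm from the dial's centre. The sleeve spins freely on its pin and is worn loose by 2 mm to every side. Hold it in any yaw and swing it round the dial's centre without turning the gripper.
- bearing_mid (a point): Centre of the ball bearing: 47 mm across, 14 mm high, steel with brown-orange seals, lying flat and loose in a nest.
- seal_mid (a point): Centre of the brown rubber shaft seal: 44 mm across, 8 mm high, lying flat and loose in a nest.
- bushing_mid (a point): Centre of the turned light-grey bushing: 40 mm across, 26 mm high, standing loose in the nest that is at the red pointer at the start.
- marker_mid (a point): Centre of a thick grey and black marker pen, 130 mm long, lying on the worktop: leave alone.
- box_white_mid (a point): Centre of a small white and grey carton, 50 x 75 x 42 mm: leave alone.
- coupler_a_mid (a point): Centre of a steel air coupler with a red ring, 29 x 83 x 28 mm, lying on the worktop: leave alone.
Not all that is in view belongs to the job. There is more than one size of the part that bears bushing_mid; the job needs the smallest.

How it is judged:
On the way, in this order (a step that is already met when the one before it is completed fails the run):
1. the knob has been pulled, turned and let go in its rest notch, so that the index pin is parked clear of the dial (value of joint knob_turn above 0.85 rad and value of joint pin_lift between 0.0085 and 0.0112 m and contact force between the fingers and plunger below 0.5 N), for 0.2 s.
2. the dial has been swung round until the bearing is near the red pointer (horizontal distance between bearing_mid and work_spot below 0.03 m), for 0.1 s.
At the end, for the whole second after the job is handed in: The bearing lies in its nest at the red pointer (within 8 mm of the work spot), the knob is back in its locked position (within 0.15 rad) with the index pin fully home in the hole (lift under 2 mm), and bearing, seal and bushing all lie down in their nests (horizontal distance between bearing_mid and work_spot below 0.008 m and value of joint pin_lift below 0.002 m and value of joint knob_turn between -0.15 and 0.15 rad and horizontal distance between each of bearing_mid, seal_mid, bushing_mid and jig_center below 0.066 m and height (world z) of bearing_mid below 0.053 m and height (world z) of seal_mid below 0.05 m and height (world z) of bushing_mid below 0.059 m); the robot touches nothing.
It fails at once if the dial was driven hard against the index pin: more than 20 N between pin and dial (contact force between plunger_c0 and jig above 20 N).
It fails at once if the knob was forced in its collar: more than 60 N between the plunger with its knob and the jig (contact force between plunger and jig above 60 N).
It fails at once if a part was lifted or knocked out of its nest (12 mm up or more than 75 mm from the dial's centre) (height (world z) of bearing_mid above 0.061 m or height (world z) of seal_mid above 0.058 m or height (world z) of bushing_mid above 0.067 m or horizontal distance between any of bearing_mid, seal_mid, bushing_mid and jig_center above 0.075 m).
It fails at once if the marker, the white carton or the coupler was moved by more than 20 mm (distance of any of marker_mid, box_white_mid, coupler_a_mid from where it was at the start of the episode above 0.02 m).
It also fails if it takes over 70 s, if anything falls off the work surface, if the arm or the gripper's body presses on something with over 40 N, if the wrist force passes 120 N, or if a joint passes its speed limit or range.

ROBOT

A 6-joint arm with a two-finger parallel gripper is mounted at the origin on a cart in front of the work surface, level with it; the furniture and walls round the work are solid. World frame = base frame: x ahead of the robot, y to its left, z up, the work surface at z = 0. Lengths are in m, angles in rad, forces in N, time in s.
With the tool pointing down it reaches from about 0.275 to 0.85 m from the base axis. Payload 19 kg.
Tool frame: the origin (TCP) lies at the very end of the fingers, on their centre line; the grasp point (between the pads) lies robot.grasp_offset behind it (robot.grasp_offset is the distance from the TCP to the grasp point, in m); z points along the fingers, y is the line along which they close (so a half turn about z gives the same grasp; the last joint's range is limited). The gripper opens to 85 mm and grips with 20 to 120 N. Pads are 22 mm wide; open, the fingers measure 114 mm over their backs; the gripper's body (76 mm by 85 mm) begins 54 mm behind the grasp point. The pads swing forward as they close: fully open they stand 13 mm farther back than shut.
Start: joints at [-1.282, 0.15, 1.437, -0, 1.554, -0.134], TCP at [0.236, -0.524, 0.231] pointing down, gripper open.
Joint ranges: [-2.8, 2.8], [-0.68, 2.1], [0.12, 2.68], [-1.39, 4.53], [0.16, 2.79], [-2.81, 2.81]. Speed limits (rad/s): [1.89, 1.89, 2.22, 3.01, 3.01, 3.01].

INTERFACE

Orientations are given as a unit quaternion [x, y, z, w].
In Python, from bench import robot gives the robot as it stands.
- The arm moves only by the tool servo_tool, never from a script. Its argument "motion" is a list of rows, each an object of numbers: "x", "y", "z": the shift along the tool's x, y, z normalised to -1 to 1, where 1 is 150 mm; "rx", "ry", "rz": the turn, a rotation vector about the tool's x, y, z normalised to -1 to 1, where 1 is pi/2 rad; "hand": the opening, from -1 (shut) to 1 (fully open). In form: [{"x": .., "y": .., "z": .., "rx": .., "ry": .., "rz": .., "hand": ..}, ...]. A call has 1 to 20 rows; each row is the pose to reach, as a shift and turn from the pose commanded when the call began, along the tool's axes at that moment; what a row does not reach only later rows make up. A row lasts 1/8 s, in which the tool goes at most 62.5 mm and 10.7 degrees, less where a joint would pass 70% of its speed; a pose out of reach is approached as far as the arm can. A call with a number of a shift or a turn outside -1 to 1 is refused whole. A call with a gripper value outside its range is refused whole. The fingers move at their own pace and stop on an object; "grip_force" is the grip in N (left out, the last holds). Time passes only in rows, so rows that repeat a pose let the fingers close. It gives the time, the measured TCP pose, the force, the opening and the grip force at its end, in the units of the state.
- robot.sense(): the state, without advancing time (a new reading comes with each control period).
- robot.grab_frame(name): name is "scene" or "top" or "wrist"; returns (picture, depth): 420x560x3 uint8, blue, green, red; 420x560 float32, m along the optical axis (not along the pixel's ray), 0 where there is no reading.
- robot.camera_info(name): a dict with "intrinsics" (3x3 intrinsics, pixels), "cam_to_world" (4x4, takes a point from camera to world coordinates); the wrist camera has in their place "mount" (4x4, takes a point from camera to tool coordinates, whose origin is the TCP and whose axes are the flange's). Camera axes: x right, y up, looking along -z (the intrinsics and any distortion apply to the point x, -y, -z); pixel columns grow to the right and rows downward; lengths in m; the calibration is good to about 2 mm. A picture is of the moment at which its call begins: read the wrist's pose just before it. camera_info takes no time and is no camera call.
- robot.sign_off(): hands the job in; it is judged then, once.
The state is a dict: "t": time; "q": joint angles; "joint_vel": joint speeds; "joint_torque": joint torques, N m; "eef_pos": TCP position; "tcp_rot": TCP orientation; "ft_force": force on the tool from outside, world axes, zero at the start; "torque": the same for the moment, N m; "finger_gap": finger opening in m; "grasp_force": force on a finger pad.
Only numpy, scipy, OpenCV 4.12 (cv2) and the standard library are available. Lean on these libraries where they do the work, as an engineer would, in place of code of your own. Each camera call takes 0.05 s, during which the arm holds its last target. There are 200 camera calls.

## Working session

There is one attempt and no reset: what is moved stays moved. The work goes in short steps, Python scripts to look and compute and a tool call to move; the robot and the scene stay as the last step left them, time stands still between calls to the robot, and variables do not carry over. Pictures are saved under pics/ and viewed, at most 10 in all, crops included, and the job is handed in when it is done.

Besides the shell and the picture viewer there is one more tool, called as name([rows], argument=value, ...), one row to a line, values as JSON. servo_tool: Moves the arm, as the interface text tells. Scaled input: -1 to 1 covers 150 mm each way for a shift and pi/2 rad each way for a turn. Its arguments: {"type":"object","properties":{"motion":{"type":"array","items":{"type":"object","properties":{"x":{"type":"number"},"y":{"type":"number"},"z":{"type":"number"},"rx":{"type":"number"},"ry":{"type":"number"},"rz":{"type":"number"},"hand":{"type":"number"}}}},"grip_force":{"type":"number"}},"required":["motion"]}

```bash
mkdir -p pics; ls; python3 - <<'E'
from bench import robot
import cv2,numpy as np
s=robot.sense(); print({k:np.round(v,4).tolist() for k,v in s.items()}, robot.grasp_offset)
for n in("top","scene"):
    p,d=robot.grab_frame(n); cv2.imwrite(f"pics/{n}.png",p); np.save(f"pics/{n}_d.npy",d)
    i=robot.camera_info(n); print(n,{k:np.round(v,4).tolist() if not isinstance(v,str) else v for k,v in i.items()})
print(robot.camera_info("wrist"))
E
```

```text
pics
{'t': 0.0, 'q': [-1.282, 0.151, 1.438, 0.0, 1.5538, -0.134], 'joint_vel': [0.0, -0.0011, -0.0007, -0.0019, -0.0018, 0.0006], 'joint_torque': [0.0013, -71.3045, -57.0876, -0.0001, 0.0089, 0.0], 'eef_pos': [0.2358, -0.5241, 0.2307], 'tcp_rot': [0.9777, 0.2098, -0.0, -0.0006], 'ft_force': [0.0238, -0.121, -0.11], 'torque': [-0.0383, 0.0, -0.0487], 'grasp_force': 0.0, 'finger_gap': 0.085} 0.0187
top {'intrinsics': [[404.2023, 0.0, 281.7098], [0.0, 404.2023, 210.3343], [0.0, 0.0, 1.0]], 'cam_to_world': [[0.066, 0.9742, -0.216, 0.2948], [-0.9978, 0.0648, -0.0125, 0.0038], [0.0018, 0.2163, 0.9763, 1.0426], [0.0, 0.0, 0.0, 1.0]]}
scene {'intrinsics': [[432.7896, 0.0, 281.7452], [0.0, 432.7896, 208.6121], [0.0, 0.0, 1.0]], 'cam_to_world': [[-0.8956, 0.3035, -0.3251, 0.169], [-0.4447, -0.5969, 0.6678, 0.6693], [0.0086, 0.7427, 0.6696, 0.7341], [0.0, 0.0, 0.0, 1.0]]}
{'intrinsics': array([[376.14280073,   0.        , 281.20813789],
       [  0.        , 376.14280073, 209.71823027],
       [  0.        ,   0.        ,   1.        ]]), 'mount': array([[ 9.11176718e-04,  9.60147097e-01,  2.79493687e-01,
         7.04562654e-02],
       [ 9.99999583e-01, -8.94026540e-04, -1.88839151e-04,
        -1.43886122e-04],
       [ 6.85614110e-05,  2.79493742e-01, -9.60147511e-01,
        -1.41760736e-01],
       [ 0.00000000e+00,  0.00000000e+00,  0.00000000e+00,
         1.00000000e+00]])}
```

View pics/top.png

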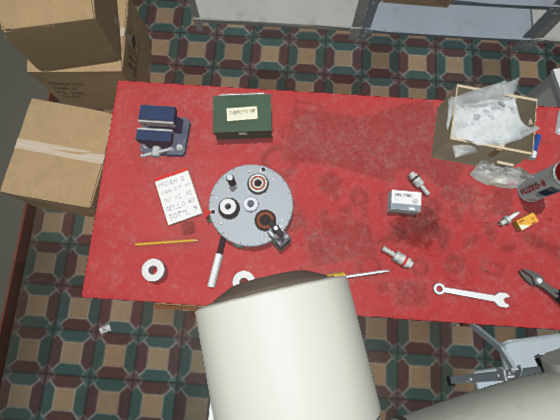

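View pics/scene.png

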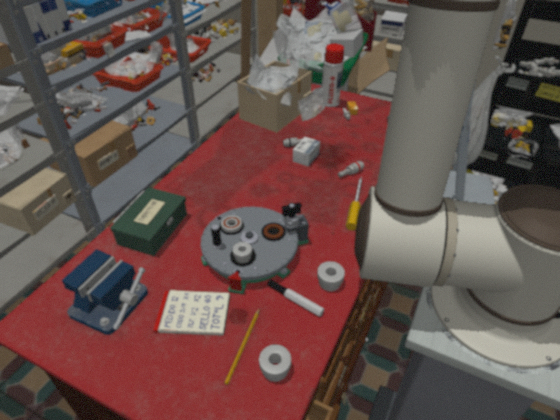

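The top view shows the dial at about (251,206), the plunger at (281,236), the handle at (231,182) and the red pointer near (210,212). There are three bushing-like parts: (228,208) in the nest, and larger ones at (153,269) and (243,280) on the table. The one in the nest is the smallest. I'll confirm it in a crop and measure.

```bash
cat > h.py <<'E'
from bench import robot
import cv2,numpy as np
from scipy.spatial.transform import Rotation as R
def T(name,s=None):
    i=robot.camera_info(name)
    if name!="wrist": return i["intrinsics"],i["cam_to_world"]
    M=np.eye(4); M[:3,:3]=R.from_quat(s["tcp_rot"]).as_matrix(); M[:3,3]=s["eef_pos"]
    return i["intrinsics"],M@i["mount"]
def ray(K,C,u,v,z):
    d=C[:3,:3]@np.array([(u-K[0,2])/K[0,0],-(v-K[1,2])/K[1,1],-1.])
    return C[:3,3]+d*(z-C[2,3])/d[2]
def proj(K,C,p):
    q=C[:3,:3].T@(np.asarray(p)-C[:3,3]); return K[0,0]*q[0]/-q[2]+K[0,2], -K[1,1]*q[1]/-q[2]+K[1,2]
E
python3 - <<'E'
from h import *
K,C=T("top"); p=cv2.imread("pics/top.png")
for n,u,v,z in [("center",251,206,.042),("knob",281,228,.112),("handle",231,178,.096),("nestA",257.5,183,.05),("nestB",265,220,.05),("bush",228,207,.068),("ptr",210,212,.04)]:
    print(n,ray(K,C,u,v,z).round(4))
cv2.imwrite("pics/crop.png",cv2.resize(p[155:260,195:310],None,fx=5.5,fy=5.5,interpolation=cv2.INTER_CUBIC))
E
```

```text
center [0.5222 0.0952 0.042 ]
knob [0.4584 0.0145 0.112 ]
handle [0.5766 0.1447 0.096 ]
nestA [0.5816 0.0829 0.05  ]
nestB [0.4869 0.0565 0.05  ]
bush [0.51   0.1494 0.068 ]
ptr [0.5002 0.1979 0.04  ]
```

View pics/crop.png

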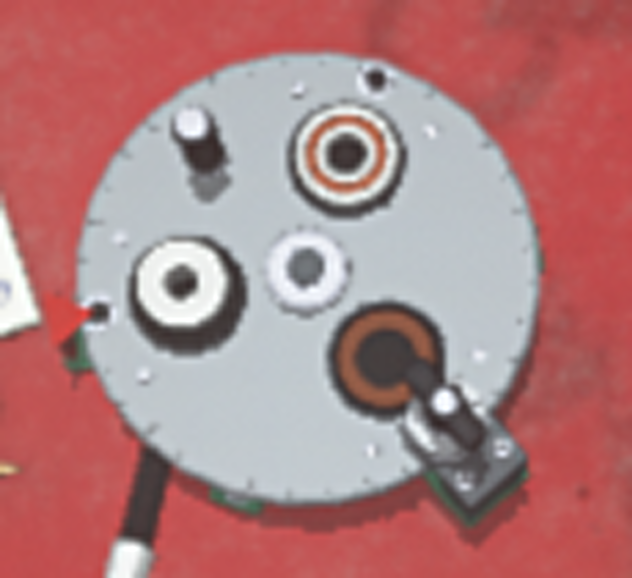

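The crop shows the bearing (steel with an orange ring) at (347,155), which is the 0° nest. The brown seal is at (385,355) by the plunger, the small bushing is at (185,285) by the red pointer, and the handle is at (200,150). So the dial has to swing counter-clockwise by 120°. I'm moving above the knob to look from close up.

servo_tool([
  {"x": 0.3,"y": -0.3},
  {"x": 0.65,"y": -0.65},
  {"x": 1,"y": -0.95},
  {"x": 1,"y": -0.95},
])

```text
validation failed for argument at $.mo...
```

servo_tool([
  {"x": 0.35,"y": -0.35},
  {"x": 0.65,"y": -0.65},
  {"x": 1,"y": -0.95},
  {"x": 1,"y": -0.95},
])

```text
validation failed for argument at $.mo...
```

servo_tool([
  {"x": 0.3,"y": -0.3,"rz": -0.1},
  {"x": 0.6,"y": -0.6,"rz": -0.2},
  {"x": 0.8,"y": -0.8,"rz": -0.27},
  {"x": 0.8,"y": -0.8,"rz": -0.27},
  {"x": 0.8,"y": -0.8,"rz": -0.27},
])

```text
validation failed for argument at $.mo...
```

```bash
python3 - <<'E'
from h import *
s=robot.sense(); p,d=robot.grab_frame("wrist"); cv2.imwrite("pics/w1.png",p); np.save("pics/w1d.npy",d)
K,C=T("wrist",s); np.savez("pics/w1.npz",K=K,C=C)
print(s["t"],s["eef_pos"],R.from_quat(s["tcp_rot"]).as_matrix().round(3),s["q"])
E
```

```text
0.1 [ 0.23585845 -0.52416004  0.23080165] [[ 0.912  0.41  -0.   ]
 [ 0.41  -0.912  0.001]
 [ 0.    -0.001 -1.   ]] [-1.28198832e+00  1.50870573e-01  1.43790964e+00  1.31229485e-05
  1.55383813e+00 -1.34011153e-01]
```

View pics/w1.png

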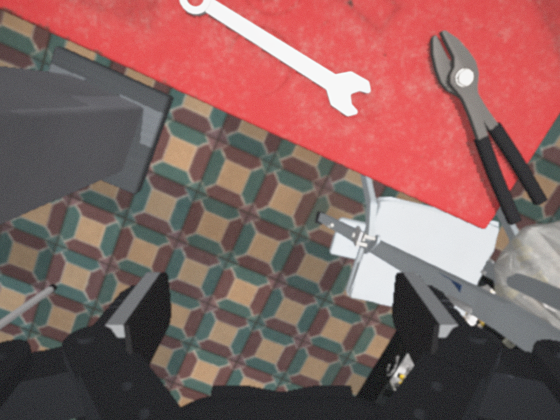

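That view is still the start pose, with only the wrench and pliers in sight, because the calls were refused: every row needs all its fields.

servo_tool([
  {"x": 0.3,"y": -0.3,"z": 0,"rx": 0,"ry": 0,"rz": 0,"hand": 1},
  {"x": 0.65,"y": -0.65,"z": 0,"rx": 0,"ry": 0,"rz": 0,"hand": 1},
  {"x": 1,"y": -0.95,"z": 0,"rx": 0,"ry": 0,"rz": 0,"hand": 1},
  {"x": 1,"y": -0.95,"z": 0,"rx": 0,"ry": 0,"rz": 0,"hand": 1},
])

```text
t: 0.65
eef_pos: [0.3151, -0.3303, 0.2316]
tcp_rot: [0.977, 0.211, 0.0, 0.0]
ft_force: [1.0, -0.6, -0.1]
finger_gap: 0.0853
grasp_force: 0.0
```

servo_tool([
  {"x": 0.35,"y": -0.35,"z": 0,"rx": 0,"ry": 0,"rz": 0,"hand": 1},
  {"x": 0.65,"y": -0.65,"z": 0,"rx": 0,"ry": 0,"rz": 0,"hand": 1},
  {"x": 1,"y": -0.95,"z": 0,"rx": 0,"ry": 0,"rz": 0,"hand": 1},
  {"x": 1,"y": -0.95,"z": 0,"rx": 0,"ry": 0,"rz": 0,"hand": 1},
])

```text
t: 1.15
eef_pos: [0.3934, -0.139, 0.2314]
tcp_rot: [0.977, 0.211, 0.0, -0.0]
ft_force: [0.3, -0.7, 0.2]
finger_gap: 0.0853
grasp_force: 0.0
```

servo_tool([
  {"x": 0.3,"y": -0.3,"z": 0,"rx": 0,"ry": 0,"rz": -0.1,"hand": 1},
  {"x": 0.6,"y": -0.6,"z": 0,"rx": 0,"ry": 0,"rz": -0.2,"hand": 1},
  {"x": 0.8,"y": -0.8,"z": 0,"rx": 0,"ry": 0,"rz": -0.27,"hand": 1},
  {"x": 0.8,"y": -0.8,"z": 0,"rx": 0,"ry": 0,"rz": -0.27,"hand": 1},
  {"x": 0.8,"y": -0.8,"z": 0,"rx": 0,"ry": 0,"rz": -0.27,"hand": 1},
  {"x": 0.8,"y": -0.8,"z": 0,"rx": 0,"ry": 0,"rz": -0.27,"hand": 1},
])

```text
t: 1.9
eef_pos: [0.4527, 0.0163, 0.2313]
tcp_rot: [0.912, 0.41, -0.0, 0.0]
ft_force: [0.0, -1.0, -0.0]
finger_gap: 0.0856
grasp_force: 0.0
```

```bash
python3 - <<'E'
from h import *
s=robot.sense(); p,d=robot.grab_frame("wrist"); cv2.imwrite("pics/w2.png",p); np.save("pics/w2d.npy",d)
K,C=T("wrist",s); np.savez("pics/w2.npz",K=K,C=C)
print(s["t"],s["eef_pos"],R.from_quat(s["tcp_rot"]).as_matrix().round(3),s["q"])
E
```

```text
1.9 [0.45266043 0.01630413 0.2312838 ] [[ 0.664  0.748 -0.   ]
 [ 0.748 -0.664 -0.   ]
 [-0.    -0.    -1.   ]] [-1.34315327e-01 -1.07709702e-01  1.70086030e+00 -8.10318106e-05
  1.54852285e+00  5.91707287e-01]
```

View pics/w2.png

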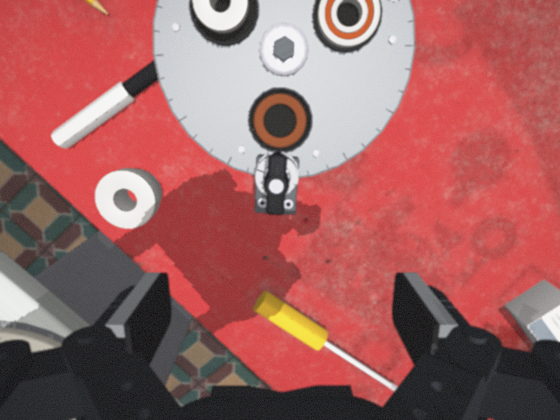

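The wrist view shows the knob with its bar along the image's vertical at (277,180), the hub at (284,48), the seal at (280,120), the bearing at (347,12) and the bracket foot at (276,205). Next I measure from depth.

```bash
python3 - <<'E'
from h import *
z=np.load("pics/w2.npz"); K,C=z["K"],z["C"]; p=cv2.imread("pics/w2.png"); d=np.load("pics/w2d.npy")
v,u=np.mgrid[:420,:560]
X=np.stack([(u-K[0,2])/K[0,0]*d,-(v-K[1,2])/K[1,1]*d,-d],-1)@C[:3,:3].T+C[:3,3]
H=X[...,2]
sub=(u>225)&(u<335)&(v>130)&(v<260)&(d>0)
m=sub&(H>.105)&(H<.116); P=X[m]; print("knob top",m.sum(),P.mean(0),P[:,2].min(),P[:,2].max())
r=cv2.minAreaRect((P[:,:2]*1000).astype(np.float32)); print("rect",r)
m2=sub&(H>.115); print("tip",m2.sum(), X[m2].mean(0) if m2.any() else 0, H[sub].max())
m3=sub&(H>.07)&(H<.083); print("collar",m3.sum(),X[m3].mean(0)); print(cv2.minEnclosingCircle((X[m3][:,:2]*1000).astype(np.float32)))
# dial rim: fit circle on dial-height points' outer contour
md=(H>.036)&(H<.048)&(d>0); cs,_=cv2.findContours(md.astype(np.uint8),cv2.RETR_EXTERNAL,cv2.CHAIN_APPROX_NONE)
c=max(cs,key=cv2.contourArea)[:,0]; c=c[(c[:,1]>3)&((abs(c[:,0]-277)>30)|(c[:,1]<150))]
Q=np.array([ray(K,C,a,b,.042)[:2] for a,b in c]); 
for _ in range(4):
    A=np.c_[2*Q,np.ones(len(Q))]; s=np.linalg.lstsq(A,(Q**2).sum(1),rcond=None)[0]; rr=np.sqrt(s[2]+s[:2]@s[:2]); e=np.hypot(*(Q-s[:2]).T)-rr; Q=Q[abs(e)<max(.0015,np.median(abs(e))*2)]
print("dial",s[:2],rr,len(Q))
print("hub",ray(K,C,284,48,.05),"seal",ray(K,C,280,121,.047))
print("heights hub",H[48,284],H[120,262])
cv2.imwrite("pics/k2.png",cv2.resize(p[130:240,225:335],None,fx=5,fy=5,interpolation=cv2.INTER_CUBIC))
E
```

```text
knob top 1220 [0.45860372 0.02885246 0.1108676 ] 0.10510095635904826 0.11347822021552117
rect ((457.92962646484375, 28.3140869140625), (43.96214294433594, 18.599143981933594), 48.906150817871094)
tip 0 0 0.11347822021552117
collar 554 [0.45890695 0.02964223 0.07747802]
((457.8133544921875, 28.09505271911621), 17.316099166870117)
dial [0.52676993 0.09734997] 0.10620064438536894 317
hub [0.52733077 0.09765683 0.05      ] seal [0.48729344 0.05735939 0.047     ]
heights hub 0.0567292360736672 0.049091178939322744
```

View pics/k2.png

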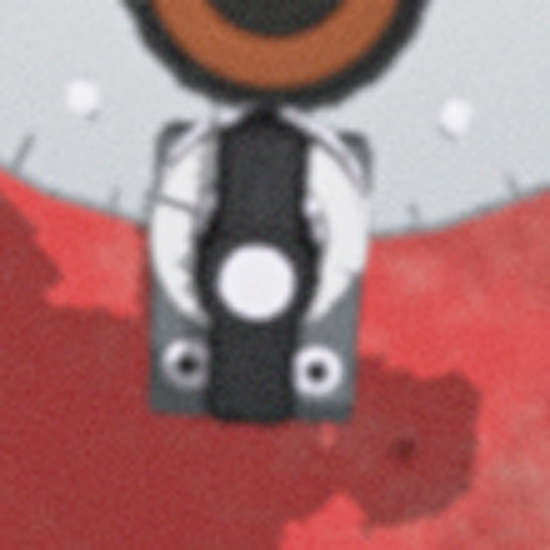

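Knob centre is about (0.458, 0.028) and the dial centre about (0.527, 0.0975), which gives a bar yaw of about 45.3°. I'm descending to just above the knob for a close check.

servo_tool([
  {"x": 0.04,"y": -0.01,"z": 0.3,"rx": 0,"ry": 0,"rz": 0.034,"hand": 1},
  {"x": 0.083,"y": -0.027,"z": 0.6,"rx": 0,"ry": 0,"rz": 0.034,"hand": 1},
  {"x": 0.083,"y": -0.027,"z": 0.673,"rx": 0,"ry": 0,"rz": 0.034,"hand": 1},
  {"x": 0.083,"y": -0.027,"z": 0.673,"rx": 0,"ry": 0,"rz": 0.034,"hand": 1},
  {"x": 0.083,"y": -0.027,"z": 0.673,"rx": 0,"ry": 0,"rz": 0.034,"hand": 1},
])

```text
t: 2.58
eef_pos: [0.4588, 0.0289, 0.1321]
tcp_rot: [0.922, 0.386, 0.001, 0.001]
ft_force: [-0.3, -0.3, -0.1]
finger_gap: 0.0853
grasp_force: 0.0
```

```bash
python3 - <<'E'
from h import *
s=robot.sense(); p,d=robot.grab_frame("wrist"); K,C=T("wrist",s)
print(s["eef_pos"],R.from_quat(s["tcp_rot"]).as_euler("zyx",degrees=True))
x,y=proj(K,C,s["eef_pos"]); print("tcp px",x,y)
v,u=np.mgrid[:420,:560]
X=np.stack([(u-K[0,2])/K[0,0]*d,-(v-K[1,2])/K[1,1]*d,-d],-1)@C[:3,:3].T+C[:3,3]
near=np.hypot(X[...,0]-.458,X[...,1]-.028)<.035
m=near&(X[...,2]>.107)&(X[...,2]<.118)&(d>0); P=X[m]; print(m.sum(),np.median(P[:,2]),cv2.minAreaRect((P[:,:2]*1000).astype(np.float32)))
# bright cap
g=p.min(2); mm=(m&(g>150)).astype(np.uint8); n,l,st,ce=cv2.connectedComponentsWithStats(mm)
i=1+st[1:,4].argmax(); print("cap",ce[i],st[i],ray(K,C,*ce[i],np.median(X[l==i][:,2])),np.median(X[l==i][:,2]))
cv2.imwrite("pics/w3.png",p)
E
```

```text
[0.45875261 0.02888433 0.13212936] [-4.54344295e+01  1.33599637e-01  1.79987008e+02]
tcp px 281.9900468967594 277.59788128225955
2673 0.11099585013477462 ((458.0093994140625, 28.27756690979004), (44.46211242675781, 18.558155059814453), 44.56171417236328)
cap [281.13793103 260.90421456] [272 252  19  18 261] [0.45752509 0.02808327 0.11198024] 0.11198024228226819
```

View pics/w3.png

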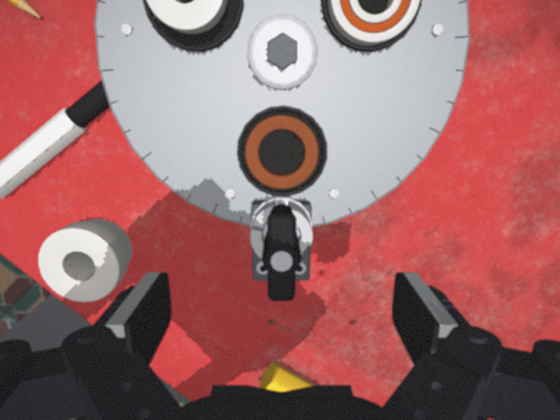

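The close view shows the knob centred between the fingers, with its cap at (281,261). I'll descend the last part and then pinch gently.

servo_tool([
  {"x": -0.008,"y": -0.001,"z": 0.15,"rx": 0,"ry": 0,"rz": 0.003,"hand": 0},
  {"x": -0.008,"y": -0.001,"z": 0.285,"rx": 0,"ry": 0,"rz": 0.003,"hand": 0},
  {"x": -0.008,"y": -0.001,"z": 0.285,"rx": 0,"ry": 0,"rz": 0.003,"hand": 0},
  {"x": -0.008,"y": -0.001,"z": 0.285,"rx": 0,"ry": 0,"rz": 0.003,"hand": 0},
], grip_force=40)

```text
t: 3.12
eef_pos: [0.4576, 0.0285, 0.0889]
tcp_rot: [0.923, 0.384, 0.001, 0.0]
ft_force: [0.5, 0.5, 0.0]
finger_gap: 0.0427
grasp_force: 0.0
```

servo_tool([
  {"x": 0,"y": 0,"z": 0,"rx": 0,"ry": 0,"rz": 0,"hand": -0.5},
  {"x": 0,"y": 0,"z": 0,"rx": 0,"ry": 0,"rz": 0,"hand": -0.8},
  {"x": 0,"y": 0,"z": 0,"rx": 0,"ry": 0,"rz": 0,"hand": -1},
  {"x": 0,"y": 0,"z": 0,"rx": 0,"ry": 0,"rz": 0,"hand": -1},
  {"x": 0,"y": 0,"z": 0,"rx": 0,"ry": 0,"rz": 0,"hand": -1},
])

```text
t: 3.75
eef_pos: [0.4578, 0.0283, 0.0885]
tcp_rot: [0.923, 0.384, 0.001, 0.001]
ft_force: [1.4, -3.3, 7.9]
finger_gap: 0.0125
grasp_force: 41.2
```

servo_tool([
  {"x": 0,"y": 0,"z": -0.03,"rx": 0,"ry": 0,"rz": 0,"hand": -1},
  {"x": 0,"y": 0,"z": -0.06,"rx": 0,"ry": 0,"rz": 0,"hand": -1},
  {"x": 0,"y": 0,"z": -0.088,"rx": 0,"ry": 0,"rz": 0,"hand": -1},
  {"x": 0,"y": 0,"z": -0.088,"rx": 0,"ry": 0,"rz": 0,"hand": -1},
  {"x": 0,"y": 0,"z": -0.088,"rx": 0,"ry": 0,"rz": 0,"hand": -1},
])

```text
t: 4.38
eef_pos: [0.4575, 0.0283, 0.1007]
tcp_rot: [0.923, 0.384, 0.0, 0.0]
ft_force: [8.6, -3.8, -11.2]
finger_gap: 0.0122
grasp_force: 39.1
```

servo_tool([
  {"x": 0,"y": 0,"z": -0.006,"rx": 0,"ry": 0,"rz": 0,"hand": -1},
  {"x": 0,"y": 0,"z": -0.006,"rx": 0,"ry": 0,"rz": -0.08,"hand": -1},
  {"x": 0,"y": 0,"z": -0.006,"rx": 0,"ry": 0,"rz": -0.16,"hand": -1},
  {"x": 0,"y": 0,"z": -0.006,"rx": 0,"ry": 0,"rz": -0.24,"hand": -1},
  {"x": 0,"y": 0,"z": -0.006,"rx": 0,"ry": 0,"rz": -0.24,"hand": -1},
])

```text
t: 5.0
eef_pos: [0.4576, 0.0282, 0.1015]
tcp_rot: [0.834, 0.551, 0.0, 0.001]
ft_force: [9.7, -5.1, -11.2]
finger_gap: 0.0124
grasp_force: 39.1
```

servo_tool([
  {"x": 0,"y": 0,"z": 0,"rx": 0,"ry": 0,"rz": -0.08,"hand": -1},
  {"x": 0,"y": 0,"z": 0,"rx": 0,"ry": 0,"rz": -0.16,"hand": -1},
  {"x": 0,"y": 0,"z": 0,"rx": 0,"ry": 0,"rz": -0.24,"hand": -1},
  {"x": 0,"y": 0,"z": 0,"rx": 0,"ry": 0,"rz": -0.32,"hand": -1},
  {"x": 0,"y": 0,"z": 0,"rx": 0,"ry": 0,"rz": -0.38,"hand": -1},
  {"x": 0,"y": 0,"z": 0,"rx": 0,"ry": 0,"rz": -0.425,"hand": -1},
  {"x": 0,"y": 0,"z": 0,"rx": 0,"ry": 0,"rz": -0.425,"hand": -1},
  {"x": 0,"y": 0,"z": 0,"rx": 0,"ry": 0,"rz": -0.425,"hand": -1},
])

```text
t: 6.0
eef_pos: [0.4577, 0.0281, 0.1016]
tcp_rot: [0.609, 0.794, 0.0, 0.001]
ft_force: [9.6, -4.7, -12.6]
finger_gap: 0.0121
grasp_force: 39.1
```

```bash
python3 - <<'E'
from h import *
s=robot.sense(); print(s["eef_pos"],s["torque"],s["ft_force"],R.from_quat(s["tcp_rot"]).as_euler("zyx",degrees=True),s["q"])
E
```

```text
[0.45769246 0.02813051 0.10160112] [-9.72974863e-01 -1.81397205e+00 -1.27179098e-03] [  9.61646411  -4.7486687  -12.60534399] [-1.05036651e+02  8.44972479e-02  1.79957646e+02] [-1.06478356e-01 -1.05417336e-02  1.87942560e+00 -6.05263430e-04
  1.27116388e+00 -3.68739754e-01]
```

servo_tool([
  {"x": 0,"y": 0,"z": 0.012,"rx": 0,"ry": 0,"rz": 0,"hand": -1},
  {"x": 0,"y": 0,"z": 0.023,"rx": 0,"ry": 0,"rz": 0,"hand": -1},
  {"x": 0,"y": 0,"z": 0.023,"rx": 0,"ry": 0,"rz": 0,"hand": -1},
])

```text
t: 6.38
eef_pos: [0.4577, 0.0281, 0.0983]
tcp_rot: [0.608, 0.794, 0.0, 0.001]
ft_force: [10.2, -4.1, -8.8]
finger_gap: 0.0122
grasp_force: 39.5
```

servo_tool([
  {"x": 0,"y": 0,"z": 0.024,"rx": 0,"ry": 0,"rz": 0,"hand": -0.5},
  {"x": 0,"y": 0,"z": 0.024,"rx": 0,"ry": 0,"rz": 0,"hand": -0.2},
  {"x": 0,"y": 0,"z": 0,"rx": 0,"ry": 0,"rz": 0,"hand": 0.2},
  {"x": 0,"y": 0,"z": -0.3,"rx": 0,"ry": 0,"rz": 0,"hand": 0.2},
  {"x": 0,"y": 0,"z": -0.6,"rx": 0,"ry": 0,"rz": 0,"hand": 0.2},
  {"x": 0,"y": 0,"z": -0.75,"rx": 0,"ry": 0,"rz": 0,"hand": 0.2},
  {"x": 0,"y": 0,"z": -0.75,"rx": 0,"ry": 0,"rz": 0,"hand": 0.2},
])

```text
t: 7.25
eef_pos: [0.4576, 0.0286, 0.2126]
tcp_rot: [0.608, 0.794, 0.001, 0.001]
ft_force: [-0.2, -0.6, -0.6]
finger_gap: 0.0513
grasp_force: 0.0
```

```bash
python3 - <<'E'
from h import *
s=robot.sense(); p,d=robot.grab_frame("wrist"); K,C=T("wrist",s)
print(s["eef_pos"],R.from_quat(s["tcp_rot"]).as_euler("zyx",degrees=True),s["ft_force"],s["finger_gap"])
v,u=np.mgrid[:420,:560]
X=np.stack([(u-K[0,2])/K[0,0]*d,-(v-K[1,2])/K[1,1]*d,-d],-1)@C[:3,:3].T+C[:3,3]
near=np.hypot(X[...,0]-.458,X[...,1]-.028)<.035
m=near&(X[...,2]>.107)&(X[...,2]<.13)&(d>0); P=X[m]; print(m.sum(),np.median(P[:,2]),cv2.minAreaRect((P[:,:2]*1000).astype(np.float32)))
h=(np.hypot(X[...,0]-.527,X[...,1]-.0975)<.1)&(X[...,2]>.088)&(d>0)&(np.hypot(X[...,0]-.458,X[...,1]-.028)>.04)
print("handle",h.sum(), X[h].mean(0) if h.any() else 0, cv2.minEnclosingCircle((X[h][:,:2]*1000).astype(np.float32)) if h.any() else 0)
pt,dt=robot.grab_frame("top"); K,C=T("top"); v,u=np.mgrid[:420,:560]
X=np.stack([(u-K[0,2])/K[0,0]*dt,-(v-K[1,2])/K[1,1]*dt,-dt],-1)@C[:3,:3].T+C[:3,3]
h=(np.hypot(X[...,0]-.527-.072*np.cos(np.radians(45)),X[...,1]-.0975-.072*np.sin(np.radians(45)))<.02)&(X[...,2]>.085)&(dt>0)
print("top handle",h.sum(), X[h].mean(0) if h.any() else 0, X[h][:,2].max() if h.any() else 0)
cv2.imwrite("pics/w4.png",p)
E
```

```text
[0.45758123 0.02860105 0.212566  ] [-1.05050404e+02  1.74793691e-01  1.79990630e+02] [-0.17522248 -0.57844637 -0.58161018] 0.05125836644043847
1473 0.12024577928270105 ((457.7427978515625, 28.677127838134766), (18.39017105102539, 44.98695755004883), 22.160764694213867)
handle 11007 [0.50917506 0.05555294 0.26262778] ((539.703857421875, 94.22702026367188), 74.79814147949219)
top handle 0 0 0
```

Parked: the knob top rose about 9.2 mm and it turned about 60°, with no contact. I'm moving over the handle and measuring it from close up.

servo_tool([
  {"x": 0.2,"y": 0.35,"z": 0,"rx": 0,"ry": 0,"rz": 0,"hand": 0.2},
  {"x": 0.4,"y": 0.7,"z": 0.1,"rx": 0,"ry": 0,"rz": 0,"hand": 0.2},
  {"x": 0.566,"y": 0.98,"z": 0.28,"rx": 0,"ry": 0,"rz": 0,"hand": 0.2},
  {"x": 0.566,"y": 0.98,"z": 0.28,"rx": 0,"ry": 0,"rz": 0,"hand": 0.2},
  {"x": 0.566,"y": 0.98,"z": 0.28,"rx": 0,"ry": 0,"rz": 0,"hand": 0.2},
])

```text
t: 7.98
eef_pos: [0.5764, 0.1485, 0.1679]
tcp_rot: [0.608, 0.794, -0.001, -0.001]
ft_force: [-0.4, 0.5, -0.3]
finger_gap: 0.0514
grasp_force: 0.0
```

```bash
python3 - <<'E'
from h import *
s=robot.sense(); p,d=robot.grab_frame("wrist"); K,C=T("wrist",s)
print(s["t"],s["eef_pos"],R.from_quat(s["tcp_rot"]).as_euler("zyx",degrees=True))
v,u=np.mgrid[:420,:560]
X=np.stack([(u-K[0,2])/K[0,0]*d,-(v-K[1,2])/K[1,1]*d,-d],-1)@C[:3,:3].T+C[:3,3]
h=(np.hypot(X[...,0]-.577,X[...,1]-.148)<.03)&(X[...,2]>.088)&(X[...,2]<.11)&(d>0)
print("handle",h.sum(), X[h].mean(0), X[h][:,2].max(),cv2.minEnclosingCircle((X[h][:,:2]*1000).astype(np.float32)))
np.savez("pics/w5.npz",K=K,C=C); cv2.imwrite("pics/w5.png",p)
E
```

```text
7.975 [0.5763683  0.14854963 0.16791891] [-1.05060534e+02 -1.01098518e-01  1.79985908e+02]
handle 800 [0.57676694 0.15121633 0.09694535] 0.10134383768489247 ((577.147216796875, 149.5382080078125), 9.80626392364502)
```

View pics/w5.png

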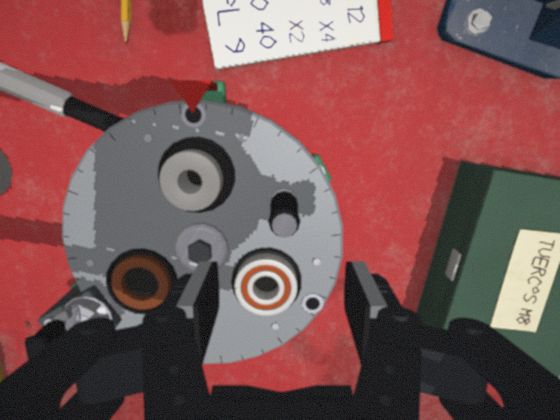

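The wrist view shows the handle top at (285,220), the bearing at (266,287), the red pointer with its hole at (193,115), the bushing at (192,180) and the seal at (140,278). The green box at right is well clear. Descending and gripping the handle.

servo_tool([
  {"x": 0.005,"y": 0.007,"z": 0.25,"rx": 0,"ry": 0,"rz": 0,"hand": 0.2},
  {"x": 0.005,"y": 0.007,"z": 0.5,"rx": 0,"ry": 0,"rz": 0,"hand": 0.2},
  {"x": 0.005,"y": 0.007,"z": 0.63,"rx": 0,"ry": 0,"rz": 0,"hand": 0.2},
  {"x": 0.005,"y": 0.007,"z": 0.63,"rx": 0,"ry": 0,"rz": 0,"hand": -0.2},
  {"x": 0.005,"y": 0.007,"z": 0.63,"rx": 0,"ry": 0,"rz": 0,"hand": -0.6},
  {"x": 0.005,"y": 0.007,"z": 0.63,"rx": 0,"ry": 0,"rz": 0,"hand": -0.9},
  {"x": 0.005,"y": 0.007,"z": 0.63,"rx": 0,"ry": 0,"rz": 0,"hand": -0.9},
  {"x": 0.005,"y": 0.007,"z": 0.63,"rx": 0,"ry": 0,"rz": 0,"hand": -0.9},
], grip_force=25)

```text
t: 9.02
eef_pos: [0.5786, 0.1498, 0.0759]
tcp_rot: [0.608, 0.794, 0.001, 0.001]
ft_force: [-0.1, 0.3, 8.6]
finger_gap: 0.0185
grasp_force: 25.3
```

```bash
python3 - <<'E'
from h import *
s=robot.sense(); print(s["t"],s["eef_pos"],s["ft_force"],s["finger_gap"],s["grasp_force"])
M=R.from_quat(s["tcp_rot"]).as_matrix(); c=np.array([.527,.0975]); p0=s["eef_pos"][:2]-c; print(np.hypot(*p0),np.degrees(np.arctan2(p0[1],p0[0])))
# arc to 104 deg (16 deg short) from start
for i in range(0,22):
    a=np.radians(5*i); p=np.array([np.cos(a)*p0[0]-np.sin(a)*p0[1],np.sin(a)*p0[0]+np.cos(a)*p0[1]])-p0
    w=M.T@np.array([*p,0])/.15; print(5*i,w[:2].round(3))
E
```

```text
9.025 [0.57855679 0.14981379 0.07586549] [-0.1480122   0.26147714  8.63063623] 0.018522726533672276 25.32926470041275
0.07344954483377499 45.417559934464634
0 [0. 0.]
5 [ 0.036 -0.023]
10 [ 0.07  -0.049]
15 [ 0.101 -0.078]
20 [ 0.13 -0.11]
25 [ 0.155 -0.144]
30 [ 0.178 -0.18 ]
35 [ 0.198 -0.218]
40 [ 0.214 -0.258]
45 [ 0.226 -0.299]
50 [ 0.235 -0.341]
55 [ 0.24  -0.383]
60 [ 0.242 -0.426]
65 [ 0.24  -0.468]
70 [ 0.234 -0.511]
75 [ 0.225 -0.552]
80 [ 0.211 -0.593]
85 [ 0.195 -0.632]
90 [ 0.175 -0.67 ]
95 [ 0.152 -0.706]
100 [ 0.125 -0.74 ]
105 [ 0.096 -0.771]
```

servo_tool([
  {"x": 0.036,"y": -0.023,"z": 0,"rx": 0,"ry": 0,"rz": 0,"hand": -0.9},
  {"x": 0.07,"y": -0.049,"z": 0,"rx": 0,"ry": 0,"rz": 0,"hand": -0.9},
  {"x": 0.101,"y": -0.078,"z": 0,"rx": 0,"ry": 0,"rz": 0,"hand": -0.9},
  {"x": 0.13,"y": -0.11,"z": 0,"rx": 0,"ry": 0,"rz": 0,"hand": -0.9},
  {"x": 0.155,"y": -0.144,"z": 0,"rx": 0,"ry": 0,"rz": 0,"hand": -0.9},
  {"x": 0.178,"y": -0.18,"z": 0,"rx": 0,"ry": 0,"rz": 0,"hand": -0.9},
  {"x": 0.178,"y": -0.18,"z": 0,"rx": 0,"ry": 0,"rz": 0,"hand": -0.9},
])

```text
t: 9.9
eef_pos: [0.5452, 0.1688, 0.0759]
tcp_rot: [0.608, 0.794, 0.001, 0.001]
ft_force: [0.1, -1.0, 7.1]
finger_gap: 0.019
grasp_force: 25.4
```

servo_tool([
  {"x": 0.02,"y": -0.038,"z": 0,"rx": 0,"ry": 0,"rz": 0,"hand": -0.9},
  {"x": 0.036,"y": -0.078,"z": 0,"rx": 0,"ry": 0,"rz": 0,"hand": -0.9},
  {"x": 0.057,"y": -0.161,"z": 0,"rx": 0,"ry": 0,"rz": 0,"hand": -0.9},
  {"x": 0.064,"y": -0.246,"z": 0,"rx": 0,"ry": 0,"rz": 0,"hand": -0.9},
  {"x": 0.056,"y": -0.331,"z": 0,"rx": 0,"ry": 0,"rz": 0,"hand": -0.9},
  {"x": 0.033,"y": -0.413,"z": 0,"rx": 0,"ry": 0,"rz": 0,"hand": -0.9},
  {"x": 0.017,"y": -0.452,"z": 0,"rx": 0,"ry": 0,"rz": 0,"hand": -0.9},
  {"x": -0.003,"y": -0.49,"z": 0,"rx": 0,"ry": 0,"rz": 0,"hand": -0.9},
  {"x": -0.026,"y": -0.526,"z": 0,"rx": 0,"ry": 0,"rz": 0,"hand": -0.9},
  {"x": -0.053,"y": -0.56,"z": 0,"rx": 0,"ry": 0,"rz": 0,"hand": -0.9},
  {"x": -0.082,"y": -0.591,"z": 0,"rx": 0,"ry": 0,"rz": 0,"hand": -0.9},
  {"x": -0.082,"y": -0.591,"z": 0,"rx": 0,"ry": 0,"rz": 0,"hand": -0.9},
  {"x": -0.082,"y": -0.591,"z": 0,"rx": 0,"ry": 0,"rz": 0,"hand": -0.9},
])

```text
t: 11.52
eef_pos: [0.4632, 0.1337, 0.0758]
tcp_rot: [0.608, 0.794, 0.001, 0.001]
ft_force: [-0.9, 0.3, 10.6]
finger_gap: 0.0192
grasp_force: 25.6
```

servo_tool([
  {"x": 0,"y": 0,"z": 0,"rx": 0,"ry": 0,"rz": 0,"hand": -0.4},
  {"x": 0,"y": 0,"z": 0,"rx": 0,"ry": 0,"rz": 0,"hand": 0},
  {"x": 0,"y": 0,"z": 0,"rx": 0,"ry": 0,"rz": 0,"hand": 0.2},
  {"x": 0,"y": 0,"z": -0.3,"rx": 0,"ry": 0,"rz": 0,"hand": 0.2},
  {"x": 0,"y": 0,"z": -0.6,"rx": 0,"ry": 0,"rz": 0,"hand": 0.2},
  {"x": 0,"y": 0,"z": -0.9,"rx": 0,"ry": 0,"rz": 0,"hand": 0.2},
  {"x": 0,"y": 0,"z": -0.9,"rx": 0,"ry": 0,"rz": 0,"hand": 0.2},
])

```text
t: 12.4
eef_pos: [0.4635, 0.1338, 0.2125]
tcp_rot: [0.608, 0.794, 0.002, 0.002]
ft_force: [0.1, -0.4, -0.0]
finger_gap: 0.0513
grasp_force: 0.0
```

```bash
python3 - <<'E'
from h import *
s=robot.sense(); p,d=robot.grab_frame("wrist"); K,C=T("wrist",s)
print(s["t"],s["eef_pos"],s["ft_force"],R.from_quat(s["tcp_rot"]).as_euler("zyx",degrees=True))
np.savez("pics/w6.npz",K=K,C=C,d=d); cv2.imwrite("pics/w6.png",p)
E
```

```text
12.4 [0.46348405 0.13377975 0.21245766] [ 0.1327763  -0.42024712 -0.03146153] [-105.04889438    0.29798361 -179.95892818]
```

View pics/w6.png

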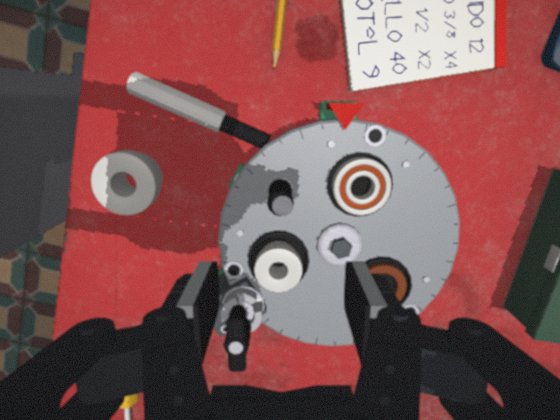

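The wrist view shows the bearing at (361,185), just short of the pointer at (342,115), with the handle at (280,200), the bushing at (277,262) and the knob parked at (235,325). Back to the knob.

servo_tool([
  {"x": -0.3,"y": -0.1,"z": 0,"rx": 0,"ry": 0,"rz": 0,"hand": 0.2},
  {"x": -0.6,"y": -0.2,"z": 0,"rx": 0,"ry": 0,"rz": 0,"hand": 0.2},
  {"x": -0.671,"y": -0.22,"z": 0.1,"rx": 0,"ry": 0,"rz": 0,"hand": 0.2},
  {"x": -0.671,"y": -0.22,"z": 0.4,"rx": 0,"ry": 0,"rz": 0,"hand": 0.2},
  {"x": -0.671,"y": -0.22,"z": 0.4,"rx": 0,"ry": 0,"rz": 0,"hand": 0.2},
  {"x": -0.671,"y": -0.22,"z": 0.4,"rx": 0,"ry": 0,"rz": 0,"hand": 0.2},
], grip_force=40)

```text
t: 13.2
eef_pos: [0.4568, 0.0283, 0.15]
tcp_rot: [0.608, 0.794, 0.0, -0.0]
ft_force: [-0.7, 0.4, 1.3]
finger_gap: 0.0507
grasp_force: 0.0
```

servo_tool([
  {"x": -0.003,"y": 0.005,"z": 0.15,"rx": 0,"ry": 0,"rz": 0,"hand": 0.2},
  {"x": -0.003,"y": 0.005,"z": 0.3,"rx": 0,"ry": 0,"rz": 0,"hand": 0.1},
  {"x": -0.003,"y": 0.005,"z": 0.343,"rx": 0,"ry": 0,"rz": 0,"hand": 0},
  {"x": -0.003,"y": 0.005,"z": 0.343,"rx": 0,"ry": 0,"rz": 0,"hand": -0.5},
  {"x": -0.003,"y": 0.005,"z": 0.343,"rx": 0,"ry": 0,"rz": 0,"hand": -0.8},
  {"x": -0.003,"y": 0.005,"z": 0.343,"rx": 0,"ry": 0,"rz": 0,"hand": -1},
  {"x": -0.003,"y": 0.005,"z": 0.343,"rx": 0,"ry": 0,"rz": 0,"hand": -1},
  {"x": -0.003,"y": 0.005,"z": 0.343,"rx": 0,"ry": 0,"rz": 0,"hand": -1},
])

```text
t: 14.2
eef_pos: [0.4581, 0.0277, 0.099]
tcp_rot: [0.608, 0.794, 0.001, 0.001]
ft_force: [0.5, 1.9, 6.9]
finger_gap: 0.0121
grasp_force: 41.5
```

servo_tool([
  {"x": 0,"y": 0,"z": -0.012,"rx": 0,"ry": 0,"rz": 0,"hand": -1},
  {"x": 0,"y": 0,"z": -0.025,"rx": 0,"ry": 0,"rz": 0,"hand": -1},
  {"x": 0,"y": 0,"z": -0.025,"rx": 0,"ry": 0,"rz": 0,"hand": -1},
  {"x": 0,"y": 0,"z": -0.025,"rx": 0,"ry": 0,"rz": 0,"hand": -1},
])

```text
t: 14.7
eef_pos: [0.4579, 0.0277, 0.1016]
tcp_rot: [0.608, 0.794, 0.0, 0.0]
ft_force: [8.4, 1.6, -11.4]
finger_gap: 0.0123
grasp_force: 39.2
```

servo_tool([
  {"x": 0,"y": 0,"z": -0.006,"rx": 0,"ry": 0,"rz": 0,"hand": -1},
  {"x": 0,"y": 0,"z": -0.006,"rx": 0,"ry": 0,"rz": 0.08,"hand": -1},
  {"x": 0,"y": 0,"z": -0.006,"rx": 0,"ry": 0,"rz": 0.16,"hand": -1},
  {"x": 0,"y": 0,"z": -0.006,"rx": 0,"ry": 0,"rz": 0.24,"hand": -1},
  {"x": 0,"y": 0,"z": -0.006,"rx": 0,"ry": 0,"rz": 0.32,"hand": -1},
  {"x": 0,"y": 0,"z": -0.006,"rx": 0,"ry": 0,"rz": 0.4,"hand": -1},
  {"x": 0,"y": 0,"z": -0.006,"rx": 0,"ry": 0,"rz": 0.48,"hand": -1},
  {"x": 0,"y": 0,"z": -0.006,"rx": 0,"ry": 0,"rz": 0.56,"hand": -1},
  {"x": 0,"y": 0,"z": -0.006,"rx": 0,"ry": 0,"rz": 0.62,"hand": -1},
  {"x": 0,"y": 0,"z": -0.006,"rx": 0,"ry": 0,"rz": 0.664,"hand": -1},
  {"x": 0,"y": 0,"z": -0.006,"rx": 0,"ry": 0,"rz": 0.664,"hand": -1},
  {"x": 0,"y": 0,"z": -0.006,"rx": 0,"ry": 0,"rz": 0.664,"hand": -1},
])

```text
t: 16.2
eef_pos: [0.4575, 0.0278, 0.1022]
tcp_rot: [0.923, 0.385, 0.0, -0.0]
ft_force: [6.3, 1.6, -11.2]
finger_gap: 0.0125
grasp_force: 39.2
```

```bash
python3 - <<'E'
from h import *
s=robot.sense(); print(s["eef_pos"],s["torque"],s["ft_force"],R.from_quat(s["tcp_rot"]).as_euler("zyx",degrees=True))
E
```

```text
[0.45749578 0.02780454 0.10222462] [ 0.38034098 -1.00931319  0.01063275] [  6.33275808   1.6251253  -11.15939611] [-4.52790566e+01  2.66422576e-03 -1.79968038e+02]
```

servo_tool([
  {"x": 0,"y": 0,"z": 0.01,"rx": 0,"ry": 0,"rz": 0,"hand": -1},
  {"x": 0,"y": 0,"z": 0.02,"rx": 0,"ry": 0,"rz": 0,"hand": -1},
  {"x": 0,"y": 0,"z": 0.029,"rx": 0,"ry": 0,"rz": 0,"hand": -1},
  {"x": 0,"y": 0,"z": 0.029,"rx": 0,"ry": 0,"rz": 0,"hand": -1},
])

```text
t: 16.7
eef_pos: [0.4575, 0.0278, 0.0979]
tcp_rot: [0.923, 0.385, 0.0, -0.0]
ft_force: [4.7, 1.7, -10.1]
finger_gap: 0.0121
grasp_force: 39.5
```

servo_tool([
  {"x": 0,"y": 0,"z": 0.005,"rx": 0,"ry": 0,"rz": 0,"hand": -1},
  {"x": 0,"y": 0,"z": 0.005,"rx": 0,"ry": 0,"rz": 0,"hand": -0.5},
  {"x": 0,"y": 0,"z": 0.005,"rx": 0,"ry": 0,"rz": 0,"hand": -0.1},
  {"x": 0,"y": 0,"z": 0.005,"rx": 0,"ry": 0,"rz": 0,"hand": 0.2},
  {"x": 0,"y": 0,"z": -0.3,"rx": 0,"ry": 0,"rz": 0,"hand": 0.2},
  {"x": 0,"y": 0,"z": -0.6,"rx": 0,"ry": 0,"rz": 0,"hand": 0.2},
  {"x": 0,"y": 0,"z": -0.6,"rx": 0,"ry": 0,"rz": 0,"hand": 0.2},
])

```text
t: 17.58
eef_pos: [0.4587, 0.0275, 0.1913]
tcp_rot: [0.923, 0.385, 0.002, 0.001]
ft_force: [-0.4, -0.1, -0.4]
finger_gap: 0.0514
grasp_force: 0.0
```

```bash
cat >> h.py <<'E'
def cloud(n):
    s=robot.sense(); p,d=robot.grab_frame(n); K,C=T(n,s); v,u=np.mgrid[:420,:560]
    X=np.stack([(u-K[0,2])/K[0,0]*d,-(v-K[1,2])/K[1,1]*d,-d],-1)@C[:3,:3].T+C[:3,3]; X[d<=0]=9
    return s,p,K,C,X
def blob(X,c,r,lo,hi):
    m=(np.hypot(X[...,0]-c[0],X[...,1]-c[1])<r)&(X[...,2]>lo)&(X[...,2]<hi); P=X[m]
    return len(P),np.median(P[:,2]),cv2.minAreaRect((P[:,:2]*1000).astype(np.float32)),cv2.minEnclosingCircle((P[:,:2]*1000).astype(np.float32))
E
python3 - <<'E'
from h import *
s,p,K,C,X=cloud("wrist"); print(s["t"],s["eef_pos"],R.from_quat(s["tcp_rot"]).as_euler("zyx",degrees=True))
print("knob",blob(X,(.458,.028),.035,.105,.13))
try: print("handle",blob(X,(.4632,.1337),.025,.088,.105))
except Exception as e: print(e)
cv2.imwrite("pics/w7.png",p)
E
```

```text
17.575 [0.45869485 0.02745428 0.1912758 ] [-45.28477026   0.30104068 179.96766668]
knob (1733, np.float64(0.11884024133568813), ((458.1495361328125, 28.416446685791016), (44.74375915527344, 18.586814880371094), 53.28049850463867), ((458.0117492675781, 28.467126846313477), 22.413875579833984))
handle (877, np.float64(0.09873522029538137), ((463.2012634277344, 132.83018493652344), (19.023618698120117, 18.97319793701172), 0.24213039875030518), ((463.1437072753906, 132.97373962402344), 9.84096908569336))
```

The knob is down in its slot, with the pin riding on the dial (lift about 7.8 mm). Now to the handle.

servo_tool([
  {"x": 0.25,"y": -0.24,"z": 0,"rx": 0,"ry": 0,"rz": 0,"hand": 0.2},
  {"x": 0.521,"y": -0.475,"z": 0,"rx": 0,"ry": 0,"rz": 0,"hand": 0.2},
  {"x": 0.521,"y": -0.475,"z": 0.1,"rx": 0,"ry": 0,"rz": 0,"hand": 0.2},
  {"x": 0.521,"y": -0.475,"z": 0.4,"rx": 0,"ry": 0,"rz": 0,"hand": 0.2},
  {"x": 0.521,"y": -0.475,"z": 0.7,"rx": 0,"ry": 0,"rz": 0,"hand": 0.2},
  {"x": 0.521,"y": -0.475,"z": 0.765,"rx": 0,"ry": 0,"rz": 0,"hand": 0.2},
  {"x": 0.521,"y": -0.475,"z": 0.765,"rx": 0,"ry": 0,"rz": 0,"hand": 0.2},
  {"x": 0.521,"y": -0.475,"z": 0.765,"rx": 0,"ry": 0,"rz": 0,"hand": -0.2},
  {"x": 0.521,"y": -0.475,"z": 0.765,"rx": 0,"ry": 0,"rz": 0,"hand": -0.6},
  {"x": 0.521,"y": -0.475,"z": 0.765,"rx": 0,"ry": 0,"rz": 0,"hand": -0.9},
  {"x": 0.521,"y": -0.475,"z": 0.765,"rx": 0,"ry": 0,"rz": 0,"hand": -0.9},
  {"x": 0.521,"y": -0.475,"z": 0.765,"rx": 0,"ry": 0,"rz": 0,"hand": -0.9},
], grip_force=22)

```text
t: 19.12
eef_pos: [0.4626, 0.1334, 0.0747]
tcp_rot: [0.923, 0.385, 0.001, 0.0]
ft_force: [-0.6, -0.5, 7.4]
finger_gap: 0.0189
grasp_force: 22.7
```

```bash
python3 - <<'E'
from h import *
s=robot.sense(); print(s["t"],s["eef_pos"],s["ft_force"],s["finger_gap"],s["grasp_force"])
M=R.from_quat(s["tcp_rot"]).as_matrix(); c=np.array([.527,.0975]); p0=s["eef_pos"][:2]-c; print(np.hypot(*p0),np.degrees(np.arctan2(p0[1],p0[0])))
for t in range(0,24):
    a=np.radians(t); p=np.array([np.cos(a)*p0[0]-np.sin(a)*p0[1],np.sin(a)*p0[0]+np.cos(a)*p0[1]])-p0
    w=M.T@np.array([*p,0])/.15; print(t,w[:2].round(4))
E
```

```text
19.125 [0.46255148 0.13339792 0.07465501] [-0.60558445 -0.54440299  7.42164878] 0.018906094631644083 22.70612061023712
0.07377175874792481 150.88212680359302
0 [0. 0.]
1 [-0.0082  0.0024]
2 [-0.0165  0.0049]
3 [-0.0246  0.0076]
4 [-0.0327  0.0104]
5 [-0.0408  0.0133]
6 [-0.0488  0.0164]
7 [-0.0567  0.0196]
8 [-0.0646  0.023 ]
9 [-0.0725  0.0265]
10 [-0.0802  0.0302]
11 [-0.088   0.0339]
12 [-0.0956  0.0378]
13 [-0.1032  0.0419]
14 [-0.1107  0.0461]
15 [-0.1181  0.0504]
16 [-0.1254  0.0548]
17 [-0.1327  0.0594]
18 [-0.1399  0.064 ]
19 [-0.147   0.0689]
20 [-0.154   0.0738]
21 [-0.161   0.0788]
22 [-0.1678  0.084 ]
23 [-0.1746  0.0893]
```

servo_tool([
  {"x": -0.0082,"y": 0.0024,"z": 0,"rx": 0,"ry": 0,"rz": 0,"hand": -0.9},
  {"x": -0.0165,"y": 0.0049,"z": 0,"rx": 0,"ry": 0,"rz": 0,"hand": -0.9},
  {"x": -0.0246,"y": 0.0076,"z": 0,"rx": 0,"ry": 0,"rz": 0,"hand": -0.9},
  {"x": -0.0327,"y": 0.0104,"z": 0,"rx": 0,"ry": 0,"rz": 0,"hand": -0.9},
  {"x": -0.0408,"y": 0.0133,"z": 0,"rx": 0,"ry": 0,"rz": 0,"hand": -0.9},
  {"x": -0.0488,"y": 0.0164,"z": 0,"rx": 0,"ry": 0,"rz": 0,"hand": -0.9},
  {"x": -0.0567,"y": 0.0196,"z": 0,"rx": 0,"ry": 0,"rz": 0,"hand": -0.9},
  {"x": -0.0646,"y": 0.023,"z": 0,"rx": 0,"ry": 0,"rz": 0,"hand": -0.9},
  {"x": -0.0725,"y": 0.0265,"z": 0,"rx": 0,"ry": 0,"rz": 0,"hand": -0.9},
  {"x": -0.0802,"y": 0.0302,"z": 0,"rx": 0,"ry": 0,"rz": 0,"hand": -0.9},
  {"x": -0.0802,"y": 0.0302,"z": 0,"rx": 0,"ry": 0,"rz": 0,"hand": -0.9},
])

```text
t: 20.5
eef_pos: [0.4576, 0.1223, 0.0747]
tcp_rot: [0.923, 0.385, 0.002, -0.0]
ft_force: [4.1, 8.4, 5.4]
finger_gap: 0.019
grasp_force: 22.5
```

```bash
cat > chk.py <<'E'
from h import *
s,p,K,C,X=cloud("wrist"); c=np.array([.527,.0975]); q=s["eef_pos"][:2]-c
a=np.arctan2(q[1],q[0]); print(s["t"],"ang",np.degrees(a).round(2),"Ftan",(s["ft_force"][:2]@[-np.sin(a),np.cos(a)]).round(2),s["ft_force"].round(2))
try: print("knob",blob(X,(.458,.028),.03,.102,.13)[:2])
except Exception as e: print("knob not in view")
st,pt,Kt,Ct,Xt=cloud("top")
try: print("top knob",blob(Xt,(.458,.028),.02,.1,.14)[:2])
except Exception as e: print("no top")
cv2.imwrite("pics/chk_w.png",p);cv2.imwrite("pics/chk_t.png",pt)
E
python3 chk.py
```

```text
20.5 ang 160.32 Ftan -9.33 [4.12 8.44 5.38]
knob (0, np.float64(nan))
top knob (115, np.float64(0.11928847850071456))
  return _methods._mean(a, axis=axis, dtype=dtype,
  ret = ret.dtype.type(ret / rcount)
```

```bash
sed -i 's/^try: print("knob.*$//; s/^except Exception as e: print("knob not.*$//' chk.py; cat >> chk.py <<'E'
for n,im,k,cc in (("wrist",p,K,C),("top",pt,Kt,Ct)):
    x,y=proj(k,cc,[.512,.152,.05]); hsv=cv2.cvtColor(im,cv2.COLOR_BGR2HSV)
    v,u=np.mgrid[:420,:560]; sc=k[0,0]/abs((cc[:3,:3].T@(np.array([.512,.152,.05])-cc[:3,3]))[2])
    m=(hsv[...,0]>3)&(hsv[...,0]<18)&(hsv[...,1]>110)&(hsv[...,2]>60)&(np.hypot(u-x,v-y)<.032*sc)
    m=m.astype(np.uint8); pts=cv2.findNonZero(m)
    if pts is None: print(n,"none"); continue
    (bx,by),r=cv2.minEnclosingCircle(pts); P=ray(k,cc,pts[:,0,0].mean(),pts[:,0,1].mean(),.055)
    print(n,len(pts),r/sc,P[:2].round(4),"bearing ang",np.degrees(np.arctan2(P[1]-c[1],P[0]-c[0])).round(1),"rad",np.hypot(*(P[:2]-c)).round(4))
E
python3 chk.py
```

```text
20.6 ang 160.32 Ftan -8.93 [3.22 8.33 5.22]
top knob (114, np.float64(0.11943888661739122))
wrist 2641 0.020062335447250758 [0.5195 0.154 ] bearing ang 97.5 rad 0.0569
top none
```

View pics/chk_w.png

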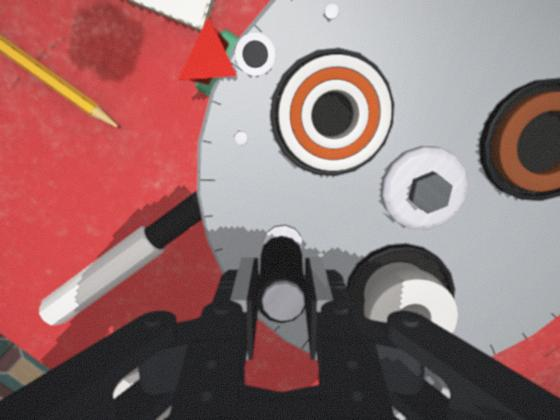

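The wrist view shows the bearing ring at (333,115), a little short of the pointer at (210,55). Its nest hole is at (255,54) and the handle is held at (283,300). I'll keep easing on in small steps.

servo_tool([
  {"x": -0.0039,"y": 0.0018,"z": 0,"rx": 0,"ry": 0,"rz": 0,"hand": -0.9},
  {"x": -0.0078,"y": 0.0037,"z": 0,"rx": 0,"ry": 0,"rz": 0,"hand": -0.9},
  {"x": -0.0116,"y": 0.0056,"z": 0,"rx": 0,"ry": 0,"rz": 0,"hand": -0.9},
  {"x": -0.0154,"y": 0.0076,"z": 0,"rx": 0,"ry": 0,"rz": 0,"hand": -0.9},
  {"x": -0.0192,"y": 0.0096,"z": 0,"rx": 0,"ry": 0,"rz": 0,"hand": -0.9},
  {"x": -0.023,"y": 0.0117,"z": 0,"rx": 0,"ry": 0,"rz": 0,"hand": -0.9},
  {"x": -0.0268,"y": 0.0138,"z": 0,"rx": 0,"ry": 0,"rz": 0,"hand": -0.9},
  {"x": -0.0305,"y": 0.0159,"z": 0,"rx": 0,"ry": 0,"rz": 0,"hand": -0.9},
])

```text
t: 21.7
eef_pos: [0.4561, 0.1176, 0.0747]
tcp_rot: [0.923, 0.385, 0.002, -0.0]
ft_force: [2.7, 9.7, 4.5]
finger_gap: 0.0193
grasp_force: 22.6
```

```bash
python3 chk.py
```

```text
21.7 ang 164.21 Ftan -10.03 [2.65 9.68 4.46]
top knob (114, np.float64(0.11885904493955302))
wrist 2661 0.01995787804582776 [0.5158 0.1532] bearing ang 101.3 rad 0.0568
top none
```

servo_tool([
  {"x": -0.0037,"y": 0.0021,"z": 0,"rx": 0,"ry": 0,"rz": 0,"hand": -0.9},
  {"x": -0.0074,"y": 0.0043,"z": 0,"rx": 0,"ry": 0,"rz": 0,"hand": -0.9},
  {"x": -0.011,"y": 0.0065,"z": 0,"rx": 0,"ry": 0,"rz": 0,"hand": -0.9},
  {"x": -0.0147,"y": 0.0087,"z": 0,"rx": 0,"ry": 0,"rz": 0,"hand": -0.9},
])

```text
t: 22.3
eef_pos: [0.4554, 0.1151, 0.0747]
tcp_rot: [0.923, 0.385, 0.002, -0.0]
ft_force: [2.1, 10.0, 5.3]
finger_gap: 0.0191
grasp_force: 22.6
```

```bash
python3 chk.py
```

```text
22.3 ang 166.23 Ftan -10.21 [ 2.06 10.01  5.27]
top knob (110, np.float64(0.11490181442854036))
wrist 2692 0.019920078447075155 [0.5139 0.1528] bearing ang 103.3 rad 0.0568
top none
```

```bash
python3 chk.py; python3 chk.py
```

```text
22.4 ang 166.58 Ftan -0.88 [0.21 0.85 8.34]
top knob (102, np.float64(0.1116698309139657))
wrist 2666 0.019847236698121218 [0.5134 0.1527] bearing ang 103.9 rad 0.0568
top none
22.5 ang 166.73 Ftan -1.77 [0.52 1.7  6.97]
top knob (106, np.float64(0.1117966103130289))
wrist 2688 0.01984192149206076 [0.5133 0.1526] bearing ang 104.0 rad 0.0567
top none
```

The pin has dropped: the knob top is at 0.1117 and the tangential force is gone. Releasing the handle.

servo_tool([
  {"x": 0,"y": 0,"z": 0,"rx": 0,"ry": 0,"rz": 0,"hand": -0.4},
  {"x": 0,"y": 0,"z": 0,"rx": 0,"ry": 0,"rz": 0,"hand": 0},
  {"x": 0,"y": 0,"z": 0,"rx": 0,"ry": 0,"rz": 0,"hand": 0.2},
  {"x": 0,"y": 0,"z": -0.3,"rx": 0,"ry": 0,"rz": 0,"hand": 0.2},
  {"x": 0,"y": 0,"z": -0.6,"rx": 0,"ry": 0,"rz": 0,"hand": 0.2},
  {"x": -0.3,"y": 0.2,"z": -0.8,"rx": 0,"ry": 0,"rz": 0,"hand": 0.2},
  {"x": -0.5,"y": 0.4,"z": -0.8,"rx": 0,"ry": 0,"rz": 0,"hand": 0.2},
  {"x": -0.5,"y": 0.4,"z": -0.8,"rx": 0,"ry": 0,"rz": 0,"hand": 0.2},
  {"x": -0.5,"y": 0.4,"z": -0.8,"rx": 0,"ry": 0,"rz": 0,"hand": 0.2},
])

```text
t: 23.72
eef_pos: [0.4441, 0.0188, 0.1932]
tcp_rot: [0.923, 0.385, -0.0, -0.0]
ft_force: [0.1, 0.6, -0.3]
finger_gap: 0.0512
grasp_force: 0.0
```

```bash
python3 chk.py; python3 - <<'E'
from h import *
s,p,K,C,X=cloud("wrist"); print("knob",blob(X,(.458,.028),.035,.095,.13)[:3]); print(s["eef_pos"],s["ft_force"])
c=np.array([.527,.0975])
for n,a in (("bearing",105.3),("seal",-14.7),("bushing",225.3)):
    q=c+.056*np.array([np.cos(np.radians(a)),np.sin(np.radians(a))]); m=np.hypot(X[...,0]-q[0],X[...,1]-q[1])<.023
    print(n,m.sum(),np.percentile(X[m][:,2],[50,90,98]).round(4) if m.sum() else 0)
E
```

```text
23.725 ang -136.48 Ftan -0.38 [ 0.07  0.59 -0.35]
top knob (0, np.float64(nan))
wrist 362 0.016517353753715824 [0.5031 0.1421] bearing ang 118.2 rad 0.0506
top none
knob (1670, np.float64(0.11099982913137295), ((458.0840148925781, 28.299880981445312), (43.671791076660156, 18.514965057373047), 44.999732971191406))
[0.44419308 0.01936773 0.19313401] [0.72724166 0.39770498 0.01642863]
bearing 1378 [0.0545 0.0558 0.0563]
seal 1492 [0.0483 0.0498 0.0504]
bushing 3119 [0.0668 0.0681 0.1102]
  return _methods._mean(a, axis=axis, dtype=dtype,
  ret = ret.dtype.type(ret / rcount)
```

The knob top is back at 0.111 with its bar at 45°, the same as the locked state at the start. All three parts sit low in their nests and nothing is being touched, so I'm handing in.

```bash
python3 -c "
from bench import robot
print(robot.sign_off())"
```

```text
the job is handed in; nothing more can be done
None
```

I brought the bearing round to the red pointer and locked the dial there: the pin snapped fully home, the knob is back in its locked position, and all three parts are in their nests. I handed the job in at about 24 s; no verdict came back.

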